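# Load the kit tray and hold it against the sprung stop

### The arm

A 6-joint arm with a two-finger parallel gripper is mounted at the origin on a cart in front of the work surface, level with it; the furniture and walls round the work are solid. World frame = base frame: x ahead of the robot, y to its left, z up, the work surface at z = 0. Lengths are in m, angles in degrees, forces in N, time in s.
With the tool pointing down it reaches from about 0.35 to 0.725 m from the base axis. Payload 6 kg.
Tool frame: the origin (TCP) lies midway between the tips of the shut fingers; the grasp point (between the pads) lies 19 mm behind it (robot.grasp_offset is the distance from the TCP to the grasp point, in m); z points along the fingers, y is the line along which they close (so a half turn about z gives the same grasp; the last joint's range is limited). The gripper opens to 85 mm and grips with 20 to 120 N. Pads are 22 mm wide; open, the fingers measure 114 mm over their backs; the gripper's body (76 mm by 85 mm) begins 54 mm behind the grasp point. The pads swing forward as they close: fully open they stand 13 mm farther back than shut.
Start: joints at [19.12, 2.303, 4.859, 0, -92.561, -19.12], TCP at [0.6, 0, 0.201] pointing down, gripper open.
Joint ranges: [-146.85, 146.85], [-73.84, 115.35], [-62.03, 85.46], [-188.31, 113.3], [-161.28, -10.13], [-171.36, 171.36]. Speed limits (degrees/s): [147.25, 147.25, 172.46, 180, 180, 180].

### API

Orientations are given as [roll, pitch, yaw] about the fixed x, y, z axes, in that order (R = Rz(yaw) Ry(pitch) Rx(roll)).
In Python, from rig import state, viewer, ticket, robot gives the robot as it stands.
- The arm moves only by the tool step_arm, never from a script. Its argument "motion" is a list of rows, each a list of 5 numbers: the shift along the world's x, y, z in m, then the turn about the world's z in degrees, then the opening, from 0 (shut) to 1 (fully open). In form: [[x, y, z, turn, jaw], ...]. A call has 1 to 20 rows; each row shifts and turns the commanded pose from where the row before left it; what a row does not reach is not made up. A row lasts 1/10 s, in which the tool goes at most 50 mm and 8.59 degrees, less where a joint would pass 70% of its speed; a pose out of reach is approached as far as the arm can. A call with a gripper value outside its range is refused whole. The fingers move at their own pace and stop on an object; the grip force is fixed at half the most. Time passes only in rows, so rows that do not move let the fingers close. It gives the time, the measured TCP pose, the force, the opening and the grip force at its end, in the units of the state.
- state(): the state, without advancing time (a new reading comes with each control period).
- viewer.get_image(name): name is "scene" or "side" or "wrist"; returns a dict with "image" (384x512x3 uint8, red, green, blue), "z_map" (384x512 float32, m along the optical axis (not along the pixel's ray), 0 where there is no reading), "K" (3x3 intrinsics, pixels), "k1" (the pictures are not rectified: a ray, as slopes to the right and down, at radius r is drawn at 1 + k1 r^2 times it, then the intrinsics apply), "position" and "attitude" of the camera in the world; the wrist camera has in their place "tool_from_camera" (4x4, takes a point from camera to tool coordinates, whose origin is the TCP and whose axes are the flange's). Camera axes: x right, y down, z forward; pixel columns grow to the right and rows downward; lengths in m; the calibration is good to about 2 mm. A picture is of the moment at which its call begins: read the wrist's pose just before it.
- ticket.finish_job(): hands the job in; it is judged then, once.
Trained networks look in the newest picture that a camera, given by its name, has taken for a name from the list of things; names that differ only in an ending like _2 or _b are one class to them, and where a whole thing is asked for, a point or a joint stands for the part that bears it (a point fixed in the world has none). Each returns a list of dicts, best first, with "conf" (0 to 1); they miss things now and then, are a little off and sometimes report something else, mostly with a low value. They report only what shows in the picture. A call takes as long as a camera call. They do not tell look-alikes from the thing itself.
- viewer.spot_in(camera, query): "box" ([left, top, right, bottom] in pixels, round what is visible of it).
The state is a dict: "time": time; "joints": joint angles; "joint_vel": joint speeds; "joint_torque": joint torques, N m; "ee_pos": TCP position; "orientation": TCP orientation; "ft_force": force on the tool from outside, world axes, zero at the start; "ft_torque": the same for the moment, N m; "opening": opening from 0.0 (shut) to 1.0 (fully open); "grip_force": force on a finger pad.
Only numpy, scipy, OpenCV 4.12 (cv2) and the standard library are available. Lean on these libraries where they do the work, as an engineer would, in place of code of your own. Each camera call takes 0.05 s, during which the arm holds its last target. There are 200 camera calls.

### The job

Stand the thread spool, the glue stick and the thimble upright in the small plywood tray, all three let go. Then take the tray by its front pull, or push it there, bring it square and centred against the sprung bench stop and press the stop's plate about halfway back, never to the end of its travel. Finish still holding it there with that steady push, so that I can screw the carrying handle on; leave everything else where it lies.

Things in the scene. Friction and masses are not known exactly. Their poses are not given: they have to be found in the camera images.
- tray: Open plywood tray, 112 x 112 mm outside, 40 mm high, walls and floor 6 mm thick (inside 100 x 100 mm, inner floor 6 mm above the desk), about 0.3 kg, slides on the desk. Origin: centre of its underside; z up; x points from its front (with the pull) to its flat back wall (outer face at x = +56 mm).
- tray_pull (a point): Middle of the wooden pull on the tray's front, on its x axis 80 mm in front of the tray's origin, 21 mm above the desk. The pull is a block with upright sides, 18 mm wide along the tray's y, sticking out from x = -56 to -99 mm, from 5 to 37 mm above the desk. Axes as the tray's.
- stop: Sprung bench stop bolted to the desk: dark steel base 100 mm wide (y), 42 mm high aluminium block and, on the robot's side, a steel plate on two rods. Origin: on the desk under it; x is the direction in which the plate is pressed back (away from the robot); z up. The base begins at x = -22 mm; the unpressed plate's front face is at x = -40 mm.
- stop_face (a point): Centre of the stop plate's front face, 24 mm above the desk; it moves with the plate. The plate is 100 mm wide and spans 3 to 45 mm above the desk. Its axes are those of stop.
- stop_plate (a joint): How far the stop plate is pressed back, in m: 0 free, 0.016 at the end of its travel; the spring takes 1 N per mm, so 0.008 (halfway) is 8 N, and pushes back when released. A flat steel tongue on top of the plate lies over the block; its end meets the dark line across the block's top at 8 mm.
- press_ball (a point): Obstacle: the black ball (30 mm) on the lever of the green hand press, 0.41 m above the desk; the press stands under and behind it (95 mm wide, from 10 mm to 170 mm farther from the robot). It does not move; keep the arm clear. Clothes hang beyond the desk's right end at y below about -0.35, in the way of a wide swing from the start pose: draw the arm in first.
- spool: Thread spool wound with white thread, white ends, standing, 27 mm diameter (the solid body 24 mm), 45 mm high. Origin: centre of its underside; z up along its axis.
- glue_stick: Glue stick, closed round tube standing on end, 28 mm diameter, 86 mm high. Origin: centre of its underside; z up along its axis.
- thimble: Small pale brass thimble standing mouth down, slightly tapered, 19 mm diameter, 20 mm high. Origin: centre of its underside; z up along its axis.
- pin_case: Bystander: round flat pin case, 56 mm diameter, 16 mm high. Origin: centre of its underside.
- tape_measure: Bystander: round tape measure, about 52 mm, 17 mm high. Origin: centre of its underside.
- tape_black: Bystander: roll of black tape lying flat, 52 mm diameter, 19 mm high. Origin: centre of its underside.
- carry_handle: Bystander: U-shaped steel carrying handle lying flat on the desk, about 130 x 62 mm, 8 mm high. Origin: on the desk at its middle.
Mind the look-alikes: they are no part of the job. Of the things shaped like the spool, the white one is meant.

How it is judged (in metres and radians):
On the way, in this order (a step that is already met when the one before it is completed fails the run):
1. spool, glue stick and thimble stand upright in the tray, let go, with the stop not yet pressed (x of spool in the frame of tray between -0.05 and 0.05 m and y of spool in the frame of tray between -0.05 and 0.05 m and z of spool in the frame of tray between 0 and 0.015 m and angle between each of spool, glue_stick, thimble's own z axis and vertical below 0.3 rad and contact force between the fingers and spool below 0.3 N and x of glue_stick in the frame of tray between -0.05 and 0.05 m and y of glue_stick in the frame of tray between -0.05 and 0.05 m and z of glue_stick in the frame of tray between 0 and 0.015 m and contact force between the fingers and glue_stick below 0.3 N and x of thimble in the frame of tray between -0.05 and 0.05 m and y of thimble in the frame of tray between -0.05 and 0.05 m and z of thimble in the frame of tray between 0 and 0.015 m and contact force between the fingers and thimble below 0.3 N and value of joint stop_plate below 0.003 m), for 0.2 s.
2. the loaded tray touches the stop's plate (contact force between tray and stop above 1 N), for 0.1 s.
At the end, for the whole second after the job is handed in: Fingers press the tray (over 2 N) on the stop: plate steady 4 to 12 mm back (tray on stop 3 to 14 N); tray flat on the desk, centred within 20 mm, square within 0.06 rad; spool, glue stick and thimble upright (0.3 rad) on the tray floor, not touched by the fingers (x of spool in the frame of tray between -0.05 and 0.05 m and y of spool in the frame of tray between -0.05 and 0.05 m and z of spool in the frame of tray between 0 and 0.015 m and angle between each of spool, glue_stick, thimble's own z axis and vertical below 0.3 rad and contact force between the fingers and spool below 0.3 N and x of glue_stick in the frame of tray between -0.05 and 0.05 m and y of glue_stick in the frame of tray between -0.05 and 0.05 m and z of glue_stick in the frame of tray between 0 and 0.015 m and contact force between the fingers and glue_stick below 0.3 N and x of thimble in the frame of tray between -0.05 and 0.05 m and y of thimble in the frame of tray between -0.05 and 0.05 m and z of thimble in the frame of tray between 0 and 0.015 m and contact force between the fingers and thimble below 0.3 N and value of joint stop_plate between 0.004 and 0.012 m and velocity of joint stop_plate between -0.004 and 0.004 m/s and contact force between tray and stop between 3 and 14 N and contact force between the fingers and tray above 2 N and angle between the x axis of tray and the x axis of stop, either way round below 0.06 rad and angle between tray's own z axis and vertical below 0.05 rad and y of tray in the frame of stop between -0.02 and 0.02 m and height (world z) of tray below 0.006 m and linear speed of tray below 0.01 m/s); the arm keeps its last pose, push and grip.
It fails at once if the stop plate is driven to the end of its travel (value of joint stop_plate above 0.0155 m).
It fails at once if a bystander is moved more than 3 cm (distance of any of pin_case, tape_measure, tape_black, carry_handle from where it was at the start of the episode above 0.03 m).
It also fails if it takes over 72 s, if anything falls off the work surface, if the arm or the gripper's body presses on something with over 40 N, if the wrist force passes 120 N, or if a joint passes its speed limit or range.

## Working session

There is one attempt and no reset: what is moved stays moved. The work goes in short steps, Python scripts to look and compute and a tool call to move; the robot and the scene stay as the last step left them, time stands still between calls to the robot, and variables do not carry over. Pictures are saved under pics/ and viewed, at most 10 in all, crops included, and the job is handed in when it is done.

Besides the shell and the picture viewer there is one more tool, called after "Request:" as name(argument=value, ...) on one line, values as JSON. step_arm: Moves the arm, as the interface text tells. Its arguments: {"type":"object","properties":{"motion":{"type":"array","items":{"type":"array","items":{"type":"number"}}}},"required":["motion"]}

```bash
mkdir -p pics; cat > h.py <<'E'
import numpy as np, cv2
from scipy.spatial.transform import Rotation as R
from rig import state, viewer, ticket, robot
def rot(a):
    a=np.array(a,float)
    if a.shape==(3,3): return a
    if a.shape==(3,): return R.from_euler('xyz',a,degrees=True).as_matrix()
    return R.from_quat(a).as_matrix()
def grab(name):
    s=state(); d=viewer.get_image(name)
    if name=='wrist':
        T=np.eye(4); T[:3,:3]=rot(s['orientation']); T[:3,3]=s['ee_pos']; M=T@np.array(d['tool_from_camera'])
    else:
        M=np.eye(4); M[:3,:3]=rot(d['attitude']); M[:3,3]=d['position']
    d['M']=M; K=np.array(d['K']); 
    h,w=d['z_map'].shape
    u,v=np.meshgrid(np.arange(w),np.arange(h))
    xd=(u-K[0,2])/K[0,0]; yd=(v-K[1,2])/K[1,1]
    x,y=xd.copy(),yd.copy()
    for _ in range(10):
        f=1+d['k1']*(x*x+y*y); x,y=xd/f,yd/f
    z=d['z_map']
    P=np.stack([x*z,y*z,z],-1)@M[:3,:3].T+M[:3,3]; P[z==0]=np.nan
    d['P']=P; d['rays']=np.stack([x,y,np.ones_like(x)],-1)@M[:3,:3].T
    return d
def onplane(d,u,v,z):
    r=d['rays'][int(round(v)),int(round(u))]; o=d['M'][:3,3]
    return o+r*(z-o[2])/r[2]
def save(d,n): cv2.imwrite('pics/'+n,d['image'][:,:,::-1])
E
cat > a.py <<'E'
from h import *
s=state(); print(s)
names=['tray','tray_pull','stop','stop_face','press_ball','spool','glue_stick','thimble','pin_case','tape_measure','tape_black','carry_handle']
for c in ['scene','side','wrist']:
    d=grab(c); save(d,c+'0.png'); np.savez('/tmp/'+c+'0.npz',P=d['P'],rays=d['rays'],M=d['M'],img=d['image'])
    print(c,d['M'][:3,3].round(3),d['K'][0][0],d['k1'])
    for n in names:
        for b in viewer.spot_in(c,n)[:4] if c!='wrist' else []:
            if b['conf']<.2: continue
            l,t,r,bo=[int(round(q)) for q in b['box']]
            u,v=(l+r)//2,(t+bo)//2
            print(n,round(b['conf'],2),(l,t,r,bo),d['P'][min(v,383),min(u,511)].round(3))
E
python3 a.py
```

```text
{'time': 0.0, 'joints': array([ 1.91223921e+01,  2.34007282e+00,  4.80359758e+00, -2.65836349e-02,
       -9.25599463e+01, -1.91175575e+01]), 'joint_vel': array([-0.04348234,  0.09430777,  0.08862249, -0.01868825,  0.04554423,
       -0.03331638]), 'joint_torque': array([-7.27207535e-04, -3.68200672e+01,  3.47413230e+01,  6.93227157e+00,
       -5.48646509e-03, -9.47124363e-06]), 'ee_pos': array([5.99638571e-01, 1.14820125e-04, 2.00477035e-01]), 'orientation': array([ 1.79900198e+02, -6.48435895e-03, -8.99939948e+01]), 'ft_force': array([-0.60745577, -0.27809471,  0.583688  ]), 'ft_torque': array([ 0.01982819, -0.00472024, -0.04603122]), 'grip_force': 0.0, 'opening': 1.00099757353055}
scene [-0.118 -0.582  1.075] 408.41918132711885 0.002223482384177243
tray 0.86 (231, 213, 269, 253) [0.513 0.197 0.007]
tray_pull 0.65 (231, 217, 268, 251) [0.508 0.196 0.007]
stop 0.96 (252, 187, 291, 218) [0.676 0.262 0.012]
stop_face 0.51 (254, 193, 282, 217) [0.636 0.235 0.04 ]
stop_face 0.27 (300, 301, 320, 318) [ 0.448 -0.156 -0.   ]
stop_face 0.26 (191, 203, 199, 217) [0.424 0.405 0.032]Traceback (most recent call last):
  File "a.py", line 8, in <module>
    for b in viewer.spot_in(c,n)[:4] if c!='wrist' else []:
             ~~~~~~~~~~~~~~^^^^^
ValueError: it knows: carry_handle, glue_stick, pin_case, spool, stop, stop_face, stop_plate, tape_black, tape_measure, thimble, tray, tray_pull
```

```bash
sed -i "s/'press_ball',//;s/'tray_pull','stop','stop_face'/'stop'/" a.py; sed -i "s/ if c!='wrist' else \[\]//" a.py; python3 a.py | grep -v time; python3 - <<'E'
import cv2
a=cv2.imread('pics/scene0.png')
cv2.imwrite('pics/sc0.png',cv2.resize(a[150:370,150:450],(800,587),interpolation=3))
E
```

```text
-9.25596700e+01, -1.91192212e+01]), 'joint_vel': array([-0.05327406, -0.19686866,  0.20328538,  0.10131295, -0.06553552,
       -0.09108853]), 'joint_torque': array([ 1.65753238e-03, -3.67625821e+01,  3.47011542e+01,  6.92172021e+00,
       -3.32147189e-03,  1.70597974e-05]), 'ee_pos': array([5.99824856e-01, 4.98701100e-05, 2.01010567e-01]), 'orientation': array([ 1.79952210e+02, -5.87353013e-03, -8.99978168e+01]), 'ft_force': array([-0.03045283,  0.72964631, -0.4310697 ]), 'ft_torque': array([-0.03238094,  0.01748491,  0.03647327]), 'grip_force': 0.0, 'opening': 1.0024448548912614}
scene [-0.118 -0.582  1.075] 408.41918132711885 0.002223482384177243
tray 0.88 (232, 212, 270, 253) [0.519 0.198 0.007]
stop 0.98 (255, 189, 291, 216) [0.677 0.252 0.018]
spool 0.54 (205, 178, 212, 191) [0.541 0.481 0.044]
glue_stick 0.6 (230, 179, 237, 203) [0.583 0.376 0.05 ]
pin_case 0.49 (185, 233, 201, 246) [0.342 0.302 0.017]
tape_measure 0.59 (239, 279, 255, 292) [0.358 0.03  0.012]
tape_black 0.59 (300, 299, 324, 318) [ 0.453 -0.159  0.003]
side [0.117 0.963 0.781] 354.5510896100304 -0.09604296064
[... 167 characters left out ...]
stick 0.65 (196, 264, 207, 288) [0.575 0.396 0.059]
pin_case 0.59 (282, 284, 304, 302) [0.332 0.308 0.016]
tape_measure 0.48 (307, 229, 322, 246) [0.356 0.047 0.015]
tape_measure 0.3 (200, 234, 220, 258) [0.632 0.26  0.042]
carry_handle 0.71 (306, 231, 322, 245) [0.355 0.05  0.014]
carry_handle 0.68 (294, 249, 328, 280) [0.327 0.162 0.002]
wrist [ 0.6   -0.084  0.373] 345.04066153964885 -0.023756513263701318
tray 0.62 (258, 277, 370, 377) [0.523 0.224 0.006]
glue_stick 0.43 (450, 243, 502, 305) [ 0.321  0.15  -0.001]
tape_measure 0.95 (443, 157, 493, 209) [0.365 0.026 0.014]
tape_black 0.71 (386, 0, 446, 22) [ 0.449 -0.143  0.018]
carry_handle 0.85 (450, 241, 501, 303) [ 0.323  0.147 -0.001]
```

View pics/sc0.png

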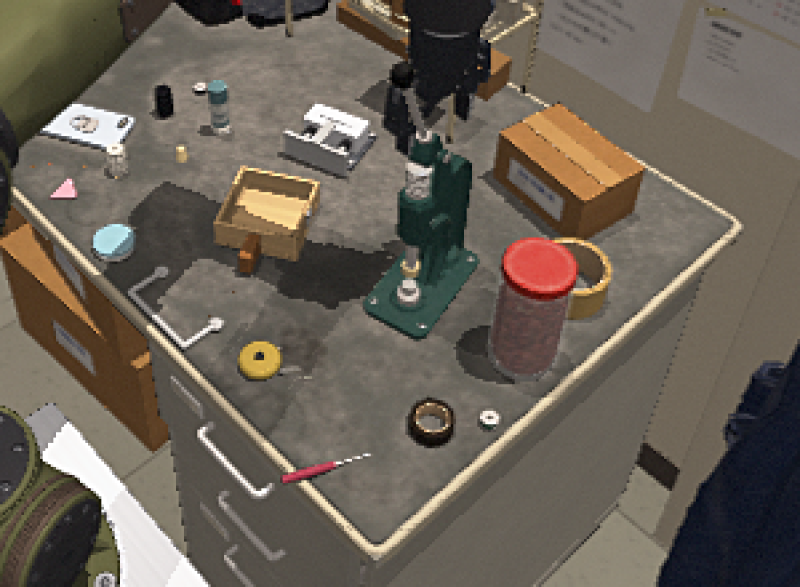

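View pics/side0.png

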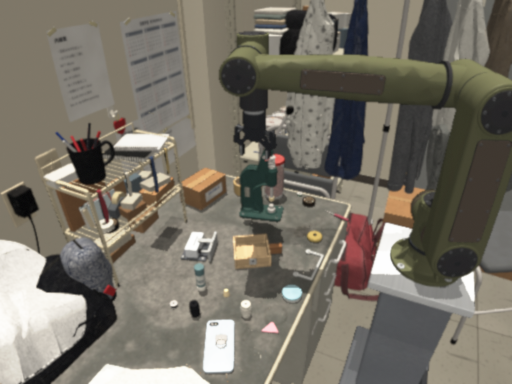

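```bash
cat > b.py <<'E'
import numpy as np, cv2
from scipy import ndimage
for c in ['scene','side']:
    z=np.load(f'/tmp/{c}0.npz'); P=z['P']; img=z['img']
    m=(P[...,2]>.006)&(P[...,2]<.12)&(P[...,0]>.25)&(P[...,0]<.75)&(P[...,1]>.08)&(P[...,1]<.56)
    L,n=ndimage.label(m)
    for i in range(1,n+1):
        k=L==i
        if k.sum()<6: continue
        q=P[k]; v,u=np.argwhere(k).mean(0)
        top=q[q[:,2]>q[:,2].max()-.01]
        print(c,k.sum(),(int(u),int(v)),'lo',q.min(0).round(3),'hi',q.max(0).round(3),'top',np.median(top,0).round(3),img[k].mean(0).astype(int))
a=cv2.imread('pics/side0.png'); b=cv2.imread('pics/scene0.png')
A=cv2.resize(a[225:325,160:310],(800,533)); B=cv2.resize(b[170:230,170:260],(800,533))
cv2.imwrite('pics/crop.png',np.vstack([cv2.resize(A,(440,293)),cv2.resize(B,(440,293))]))
E
python3 b.py
```

```text
scene 131 (231, 189) lo [0.571 0.371 0.008] hi [0.599 0.403 0.09 ] top [0.584 0.387 0.085] [ 97 107 104]
scene 14 (224, 182) lo [0.61  0.47  0.007] hi [0.627 0.488 0.017] top [0.618 0.479 0.011] [189 179 171]
scene 66 (210, 187) lo [0.534 0.461 0.006] hi [0.559 0.488 0.049] top [0.549 0.473 0.045] [19 18 19]
scene 547 (272, 201) lo [0.617 0.19  0.006] hi [0.738 0.317 0.053] top [0.663 0.244 0.046] [153 150 148]
scene 385 (185, 199) lo [0.386 0.404 0.006] hi [0.5   0.559 0.049] top [0.422 0.418 0.044] [208 207 206]
scene 14 (217, 206) lo [0.501 0.37  0.007] hi [0.516 0.384 0.02 ] top [0.505 0.38  0.018] [197 173 125]
scene 843 (248, 230) lo [0.429 0.126 0.006] hi [0.593 0.28  0.045] top [0.495 0.182 0.039] [137 110  76]
scene 21 (174, 220) lo [0.33  0.416 0.006] hi [0.358 0.444 0.012] top [0.348 0.43  0.009] [252 194 205]
scene 8 (256, 232) lo [0.527 0.18  0.006] hi [0.542 0.189 0.011] top [0.532 0.184 0.007] [246 212 145]
scene 171 (192, 240) lo [0.311 0.274 0.007] hi [0.364 0.332 0.021] top [0.337 0.303 0.016] [152 184 190]
scene 6 (210, 250) lo [0.352 0.218 0.007] hi [0.362 0.232 0
[... 1410 characters left out ...]
o [0.309 0.279 0.006] hi [0.365 0.334 0.021] top [0.337 0.308 0.017] [182 207 208]
side 27 (225, 291) lo [0.5   0.379 0.006] hi [0.512 0.388 0.025] top [0.506 0.384 0.02 ] [206 190 149]
side 31 (173, 303) lo [0.61  0.47  0.007] hi [0.627 0.489 0.014] top [0.62  0.48  0.012] [226 220 210]
side 146 (193, 307) lo [0.535 0.465 0.008] hi [0.561 0.492 0.048] top [0.548 0.479 0.046] [41 40 39]
side 142 (245, 308) lo [0.41  0.407 0.006] hi [0.437 0.434 0.048] top [0.424 0.422 0.045] [192 187 174]
side 985 (220, 337) lo [0.386 0.459 0.007] hi [0.499 0.56  0.019] top [0.445 0.52  0.012] [240 241 240]
side 47 (270, 326) lo [0.33  0.417 0.006] hi [0.357 0.448 0.01 ] top [0.348 0.432 0.007] [249 210 213]
```

View pics/crop.png

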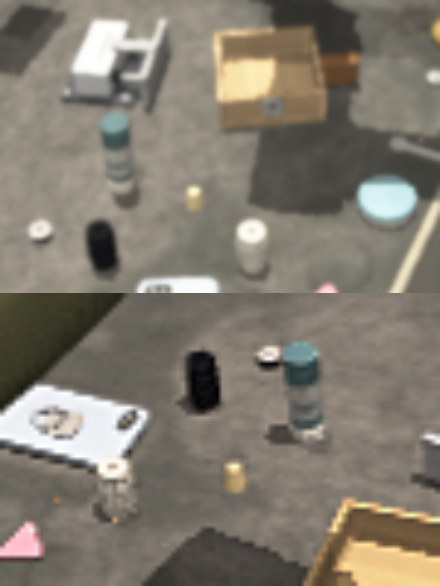

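```bash
cat > c.py <<'E'
import numpy as np, cv2
Q=[];C=[]
for c in ['scene','side']:
    z=np.load(f'/tmp/{c}0.npz'); P=z['P'].reshape(-1,3); I=z['img'].reshape(-1,3); k=np.isfinite(P).all(1); Q.append(P[k])
Pa=np.vstack(Q)
def box(m): return Pa[np.all((Pa>m[0])&(Pa<m[1]),1)]
t=box([[.41,.11,.0375],[.6,.29,.044]])
print('tray',len(t),cv2.minAreaRect((t[:,:2]*1000).astype(np.float32)))
w=box([[.41,.11,.008],[.6,.29,.036]])
for Pc in Q:
    w=Pc[np.all((Pc>[.41,.11,.01])&(Pc<[.6,.29,.036]),1)]
    c=np.array(cv2.minAreaRect((t[:,:2]*1000).astype(np.float32))[0])/1000
    r=np.linalg.norm(w[:,:2]-c,axis=1); p=w[r>.085]; print('pull',len(p),p.mean(0) if len(p) else 0, c)
s=box([[.6,.16,.006],[.76,.33,.06]])
print('stop',len(s),cv2.minAreaRect((s[:,:2]*1000).astype(np.float32)))
h=s[(s[:,2]>.03)]; print(cv2.boxPoints(cv2.minAreaRect((h[:,:2]*1000).astype(np.float32))), cv2.minAreaRect((h[:,:2]*1000).astype(np.float32)))
# front face line: extreme points along approx press directions, scene camera
f=Q[0][np.all((Q[0]>[.6,.16,.008])&(Q[0]<[.76,.33,.04]),1)]
d=np.array([np.cos(.4),np.sin(.4)])
for it in range(6):
    n=np.array([-d[1],d[0]]); a=f[:,:2]@d; b=f[:,:2]@n
    bins=np.floor(b/.01); pts=[]
    for k in np.unique(bins):
        j=bins==k
        if j.sum()>4: pts.append((f[j,:2][a[j]<np.percentile(a[j],30)+.001]).mean(0))
    pts=np.array(pts); vx,vy,x0,y0=cv2.fitLine(pts.astype(np.float32),cv2.DIST_HUBER,0,.001,.001).ravel()
    d=np.array([vy,-vx]); d*=np.sign(d[0])
print('press dir',np.degrees(np.arctan2(d[1],d[0])),'face line pt',x0,y0); print(((pts-[x0,y0])@d).round(4),((pts)@np.array([-d[1],d[0]])).round(3))
E
python3 c.py
```

```text
tray 375 ((499.128662109375, 193.07772827148438), (155.1324005126953, 117.90852355957031), 31.169647216796875)
pull 12 [0.57133403 0.21455032 0.02298587] [0.49912866 0.19307773]
pull 25 [0.53817749 0.26495155 0.02516926] [0.49912866 0.19307773]
stop 1207 ((676.3729858398438, 243.3570556640625), (154.60585021972656, 125.43819427490234), 84.28475189208984)
[[615.4461  286.78912]
 [648.1386  190.37706]
 [730.48785 218.30103]
 [697.79535 314.71307]] ((672.9669799804688, 252.54507446289062), (86.95482635498047, 101.80415344238281), 18.731393814086914)
press dir 18.570072 face line pt 0.6334275 0.24273401
[-0.0003  0.0078  0.0006  0.0003 -0.0004  0.0001  0.0006 -0.0007 -0.0012
  0.0006  0.0005] [-0.024 -0.015 -0.005  0.005  0.014  0.024  0.034  0.043  0.054  0.065
  0.073]
```

```bash
python3 - <<'E'
import numpy as np
for c in ['scene','side']:
    z=np.load(f'/tmp/{c}0.npz'); P=z['P']; I=z['img'].astype(int)
    m=(P[...,2]>.3)&(P[...,2]<.5)&(P[...,0]<.8)&(P[...,0]>.3)&(abs(P[...,1])<.3)
    from scipy import ndimage
    L,n=ndimage.label(m)
    for i in range(1,n+1):
        k=L==i
        if k.sum()>8: v,u=np.argwhere(k).mean(0); print(c,k.sum(),int(u),int(v),P[k].min(0).round(3),P[k].max(0).round(3))
    if c=='scene':
        q=P[170:186,294:310]; print(np.nanmedian(q.reshape(-1,3),0)); print(P[172:186:3,295:310:4].round(3).tolist())
    g=(I[...,1]>I[...,0]+12)&(I[...,2]<110)&(P[...,2]>.02)&(P[...,2]<.5)&(P[...,0]>.4)&(P[...,0]<.9)&(P[...,1]<.2)&(P[...,1]>-.3)
    print(c,'green',g.sum(),np.percentile(P[g],[2,98],axis=0).round(3))
E
```

```text
scene 1804 314 162 [ 0.482 -0.053  0.3  ] [0.673 0.033 0.5  ]
[ 0.560027   -0.00641627  0.36234747]
[[[0.888, 0.341, -0.0], [0.898, 0.327, 0.003], [0.567, 0.015, 0.361], [0.564, -0.002, 0.373]], [[0.88, 0.332, -0.007], [0.49, -0.039, 0.424], [0.499, -0.044, 0.422], [0.561, -0.005, 0.366]], [[0.858, 0.311, 0.002], [0.484, -0.045, 0.421], [0.495, -0.049, 0.418], [0.565, -0.003, 0.351]], [[0.847, 0.3, -0.002], [0.483, -0.047, 0.413], [0.494, -0.051, 0.409], [0.561, -0.007, 0.345]], [[0.531, 0.011, 0.34], [0.534, -0.001, 0.346], [0.505, -0.041, 0.387], [0.559, -0.009, 0.337]]]
scene green 994 [[ 0.527 -0.056  0.02 ]
 [ 0.657 -0.005  0.274]]
side 1636 256 118 [ 0.481 -0.044  0.3  ] [0.673 0.048 0.489]
side green 1157 [[ 0.53  -0.018  0.021]
 [ 0.647  0.016  0.227]]
```

Request:
step_arm(motion=[[0,0.03,0.01,0,0.6],[-0.01,0.04,0.01,3,0.6],[-0.02,0.04,0.01,3,0.6],[-0.02,0.04,0.01,3,0.6],[-0.02,0.04,0.01,3,0.6],[-0.02,0.04,0,4,0.6],[-0.02,0.04,0,4,0.6],[0,0,0,0,0.6],[0,0,0,0,0.6]])

```text
time: 2.65
ee_pos: [0.4895, 0.2709, 0.2514]
orientation: [180.0, -0.0, -69.9]
ft_force: [-0.2, -1.0, 0.8]
opening: 0.597
grip_force: 0.0
```

```bash
cat > d.py <<'E'
from h import *
from scipy import ndimage
d=grab('wrist'); s=state(); print(s['ee_pos'].round(4),s['orientation'].round(2),s['time'],s['ft_force'].round(1),s['joints'].round(0)); save(d,'w1.png')
np.savez('/tmp/w1.npz',P=d['P'],img=d['image'])
P=d['P']
m=(P[...,2]>.01)&(P[...,2]<.12)&(P[...,0]>.25)&(P[...,0]<.75)&(P[...,1]>.08)&(P[...,1]<.56)
L,n=ndimage.label(m)
for i in range(1,n+1):
    k=L==i
    if k.sum()<40: continue
    q=P[k]; v,u=np.argwhere(k).mean(0); top=q[q[:,2]>np.percentile(q[:,2],98)-.006]
    (cx,cy),r=cv2.minEnclosingCircle((top[:,:2]*1000).astype(np.float32))
    print(k.sum(),(int(u),int(v)),'ztop',top[:,2].mean().round(3),'c',round(cx,1),round(cy,1),'r',round(r,1),cv2.minAreaRect((top[:,:2]*1000).astype(np.float32)))
E
python3 d.py
```

```text
[0.49   0.2701 0.2515] [-1.800e+02 -2.000e-02 -6.998e+01] 2.7 [-0.2  0.   0.7] [ 49.  -3.   5.   0. -98. -29.]
4274 (262, 79) ztop 0.039 c 508.8 194.9 r 86.2 ((500.7689514160156, 190.3170623779297), (153.65733337402344, 115.86316680908203), 31.824054718017578)
6504 (98, 76) ztop 0.045 c 669.6 249.3 r 60.3 ((674.2212524414062, 250.67689514160156), (82.70005798339844, 99.32569122314453), 18.581552505493164)
1353 (354, 213) ztop 0.015 c 339.4 304.0 r 27.6 ((339.7339782714844, 304.0225830078125), (52.84428787231445, 54.366939544677734), 65.78612518310547)
1125 (140, 222) ztop 0.085 c 586.9 388.2 r 14.3 ((586.6656494140625, 387.92950439453125), (27.304615020751953, 27.551280975341797), 80.80387115478516)
102 (211, 223) ztop 0.019 c 508.9 379.7 r 6.3 ((508.2941589355469, 379.4915466308594), (10.835969924926758, 12.126373291015625), 32.905426025390625)
113 (111, 259) ztop 0.011 c 620.0 479.1 r 10.3 ((620.0939331054688, 478.8995361328125), (18.490482330322266, 17.97618293762207), 75.54529571533203)
537 (261, 272) ztop 0.044 c 425.0 418.5 r 12.6 ((425.0164489746094, 418.55828857421875), (23.06764030456543, 24.327133178710938), 18.763547897338867)
194 (152, 277) ztop 0.044 c 554.9 476.3 r 11.3 ((558.710693359375, 475.6769104003906), (22.493967056274414, 8.2985258102417), 80.7409439086914)
108 (225, 293) ztop 0.011 c 456.1 475.6 r 15.3 ((458.613037109375, 474.8294677734375), (28.754987716674805, 23.582674026489258), 89.97708129882812)
192 (207, 297) ztop 0.011 c 475.1 489.3 r 19.8 ((475.11700439453125, 490.0517272949219), (34.90049743652344, 28.406898498535156), 5.19718074798584)
887 (226, 324) ztop 0.012 c 437.5 529.3 r 40.9 ((437.38983154296875, 525.9697875976562), (60.13972091674805, 77.06807708740234), 47.04061508178711)
54 (246, 346) ztop 0.011 c 400.8 556.0 r 11.3 ((399.7872009277344, 557.1889038085938), (20.281024932861328, 15.144521713256836), 43.47530746459961)
```

View pics/w1.png

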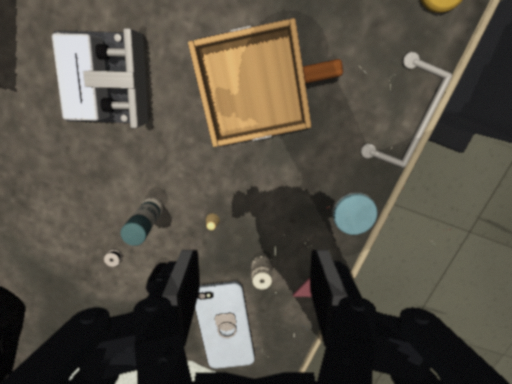

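Request:
step_arm(motion=[[0.004,0.04,-0.03,4,0.5],[0.005,0.04,-0.04,4,0.5],[0.008,0.031,-0.04,3.5,0.5],[0,0,-0.045,0,0.5],[0,0,-0.045,0,0.5],[0,0,-0.025,0,0.5],[0,0,-0.015,0,0.5],[0,0,-0.006,0,0.5],[0,0,0,0,0.5],[0,0,0,0,0.5]])

```text
time: 3.7
ee_pos: [0.5073, 0.3759, 0.0135]
orientation: [-179.8, 0.0, -58.5]
ft_force: [-0.3, -0.2, -0.2]
opening: 0.5
grip_force: 0.0
```

```bash
python3 - <<'E'
from h import *
d=grab('wrist'); s=state(); print(s['ee_pos'].round(4),s['orientation'].round(2),s['time'],s['ft_force'].round(1)); 
cv2.imwrite('pics/w2.png',cv2.resize(d['image'][:,:,::-1],(640,480)))
E
```

```text
[0.5072 0.3761 0.0135] [-1.7982e+02  4.0000e-02 -5.8510e+01] 3.75 [-1.1  0.1 -0.9]
```

View pics/w2.png

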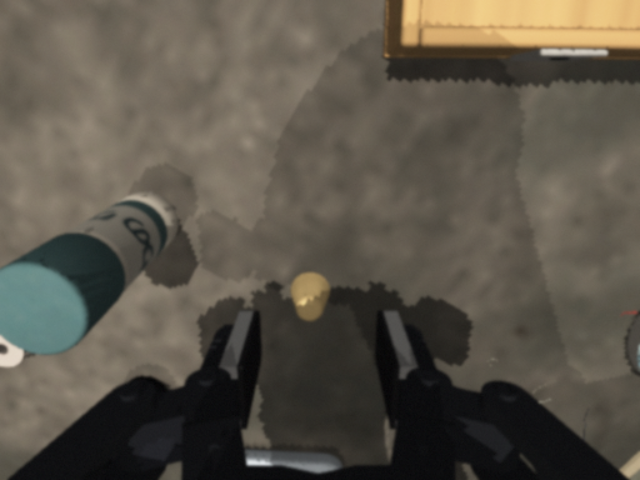

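```bash
python3 - <<'E'
from h import *
d=grab('wrist'); P=d['P']
for u,v in [(250,222),(249,247),(240,237),(258,237),(249,232),(249,252)]: print(u,v,P[v,u].round(4), onplane(d,u,v,0.018)[:2].round(4))
I=d['image'].astype(int); m=(I[...,0]-I[...,2]>35); m[:200]=0; m[280:]=0; m[:,:200]=0; m[:,300:]=0
q=P[m]; print(m.sum(), q.min(0).round(4),q.max(0).round(4), np.percentile(q,[50],axis=0).round(4))
E
```

```text
250 222 [0.5118 0.3731 0.004 ] [0.5147 0.3678]
249 247 [0.508  0.3797 0.0199] [0.5076 0.3806]
240 237 [0.5144 0.3788 0.0162] [0.5148 0.378 ]
258 237 [0.5054 0.3748 0.0137] [0.5065 0.373 ]
249 232 [0.5116 0.374  0.0157] [0.5122 0.373 ]
249 252 [0.5062 0.3828 0.0189] [0.506  0.3832]
921 [nan nan nan] [nan nan nan] [[nan nan nan]]
```

Request:
step_arm(motion=[[0,0.005,0,0,0.5],[0,0,-0.006,0,0.5],[0,0,-0.004,0,0.4],[0,0,0,0,0.15],[0,0,0,0,0.15],[0,0,0,0,0.15],[0,0,0,0,0.15],[0,0,0,0,0.15]])

```text
time: 4.6
ee_pos: [0.5063, 0.3804, 0.0015]
orientation: [-180.0, 0.0, -58.5]
ft_force: [0.4, 0.3, 0.2]
opening: 0.147
grip_force: 0.0
```

Request:
step_arm(motion=[[0,0,0,0,0],[0,0,0,0,0],[0,0,0,0,0]])

```text
time: 4.9
ee_pos: [0.5062, 0.3804, 0.0013]
orientation: [180.0, -0.0, -58.5]
ft_force: [0.5, -0.6, -0.0]
opening: -0.004
grip_force: 0.0
```

```bash
python3 - <<'E'
from h import *
s=state(); print(s['grip_force'],s['opening'],s['ee_pos'])
d=grab('wrist');  
cv2.imwrite('pics/w3.png',cv2.resize(d['image'][180:300,160:340,::-1],(600,400)))
E
```

```text
0.0 -0.003640729256346611 [0.50619103 0.38036819 0.00134338]
```

View pics/w3.png

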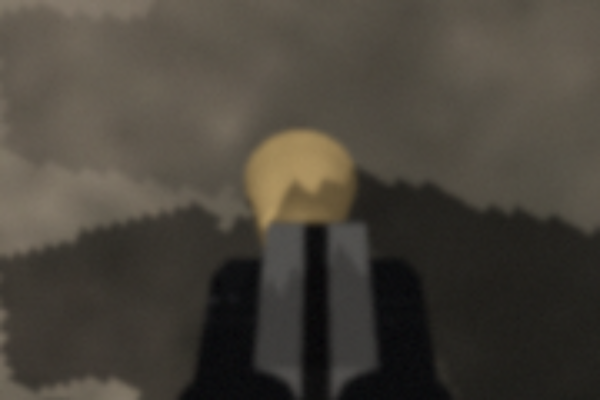

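```bash
python3 - <<'E'
from h import *
s=state(); d=grab('wrist'); P=d['P']; z=d['z_map']
R_=rot(s['orientation']); p=np.array(s['ee_pos'])
for v in range(210,330,8):
    print(v,[((P[v,u]-p)@R_).round(4).tolist() for u in (244,250,256)], P[v,244,2].round(4))
print(np.array(d['tool_from_camera']).round(3))
E
```

```text
210 [[0.0152, -0.0054, 0.0022], [0.0151, -0.0021, 0.0024], [0.0152, 0.0011, 0.0021]] -0.0008
218 [[0.011, -0.0054, 0.001], [0.0106, -0.0021, 0.002], [0.0102, 0.0011, 0.0028]] 0.0003
226 [[0.0091, -0.0052, -0.0053], [0.0092, -0.0021, -0.0055], [0.0088, 0.0011, -0.0048]] 0.0066
234 [[0.0078, -0.005, -0.0123], [0.0075, -0.002, -0.0118], [0.0073, 0.0011, -0.0114]] 0.0137
242 [[0.0058, -0.0049, -0.0174], [0.0061, -0.0019, -0.018], [0.0054, 0.0011, -0.0167]] 0.0187
250 [[0.0121, -0.0043, -0.0375], [0.0116, -0.0017, -0.0366], [0.0118, 0.001, -0.037]] 0.0389
258 [[0.0124, -0.0041, -0.0451], [0.0121, -0.0016, -0.0446], [0.0115, 0.0009, -0.0435]] 0.0465
266 [[0.0125, -0.0039, -0.0517], [0.0122, -0.0015, -0.0511], [0.012, 0.0009, -0.0509]] 0.053
274 [[0.0119, -0.0037, -0.0565], [0.0119, -0.0014, -0.0566], [0.012, 0.0009, -0.0567]] 0.0579
282 [[0.0116, -0.0036, -0.0616], [0.0115, -0.0014, -0.0615], [0.0123, 0.0008, -0.0627]] 0.063
290 [[0.0117, -0.0034, -0.0668], [0.0115, -0.0013, -0.0665], [0.0116, 0.0008, -0.0667]] 0.0682
298 [[0.0132, -0.0032, -0.0737], [0.0084, -0.0013, -0.0669], [0.0085, 0.0008, -0.0671]] 0.075
306 [[0.0128, -0.0031, -0.0774], [0.006, -0.0013, -0.0683], [0.0055, 0.0008, -0.0677]] 0.0788
314 [[0.013, -0.003, -0.0816], [0.0037, -0.0013, -0.0698], [0.0018, 0.0008, -0.0673]] 0.083
322 [[0.0124, -0.0029, -0.0847], [0.0008, -0.0013, -0.0705], [-0.002, 0.0009, -0.067]] 0.0861
[[-0.    -0.947 -0.322  0.084]
 [ 1.    -0.    -0.001  0.   ]
 [ 0.    -0.322  0.947 -0.172]
 [ 0.     0.     0.     1.   ]]
```

```bash
python3 - <<'E'
from h import *
s=state(); p=np.array(s['ee_pos']); print(robot.grasp_offset, [a for a in dir(robot) if a[0]!='_'])
R_=rot(s['orientation'])
for c in ['side','scene']:
    d=grab(c); P=d['P']; k=np.isfinite(P).all(2)&(np.linalg.norm(P[...,:2]-p[:2],axis=2)<.035)&(P[...,2]<.12)
    h,e=np.histogram(P[k][:,2],bins=np.arange(-.01,.121,.01)); print(c,h)
    for zlo in np.arange(0.005,.1,.01):
        q=P[k&(P[...,2]>zlo)&(P[...,2]<=zlo+.01)]
        if len(q): t=(q-p)@R_; print(round(zlo,3),len(q),t.min(0).round(3)[:2],t.max(0).round(3)[:2], d['image'][k&(P[...,2]>zlo)&(P[...,2]<=zlo+.01)].mean(0).astype(int))
    v,u=[int(x) for x in np.argwhere(k).mean(0)]
    cv2.imwrite(f'pics/{c}z.png',cv2.resize(d['image'][v-40:v+40,u-40:u+40,::-1],(400,400),interpolation=3))
a=cv2.hconcat([cv2.imread('pics/sidez.png'),cv2.imread('pics/scenez.png')]); cv2.imwrite('pics/z.png',a)
E
```

```text
0.0187 ['IKError', 'grasp_offset']
side [141 180  14   4   7  25  24  27  38  96  57  41  51]
0.005 14 [-0.007 -0.007] [0.002 0.005] [146 130 100]
0.015 12 [-0.007 -0.006] [0.004 0.003] [139 125  97]
0.025 1 [-0.01  -0.005] [-0.01  -0.005] [119 112  99]
0.035 19 [-0.013 -0.01 ] [-0.005  0.012] [82 81 77]
0.045 20 [-0.011 -0.012] [-0.004  0.013] [74 73 71]
0.055 29 [-0.012 -0.012] [-0.005  0.013] [72 71 69]
0.065 24 [-0.012 -0.016] [0.013 0.014] [53 53 52]
0.075 61 [-0.013 -0.029] [0.012 0.033] [43 42 42]
0.085 96 [-0.014 -0.033] [0.015 0.034] [33 33 34]
0.095 47 [-0.018 -0.033] [0.012 0.035] [37 37 36]
scene [94 72  6  5  6 12 13  7 12 14 14 17 15]
0.005 11 [-0.009 -0.005] [0.007 0.031] [130 111  79]
0.015 7 [-0.005 -0.003] [0.006 0.006] [119 101  72]
0.025 1 [-0.003  0.009] [-0.003  0.009] [65 64 64]
0.035 10 [-0.013  0.   ] [0.012 0.013] [50 48 49]
0.045 11 [-0.005 -0.002] [0.011 0.015] [39 38 39]
0.055 12 [-0.007 -0.003] [0.012 0.015] [35 35 36]
0.065 7 [ 0.007 -0.005] [0.013 0.012] [51 48 50]
0.075 16 [-0.004 -0.028] [0.012 0.034] [27 28 28]
0.085 13 [-0.003 -0.027] [0.014 0.025] [18 18 20]
0.095 19 [-0.007 -0.031] [0.018 0.031] [18 19 22]
```

View pics/z.png

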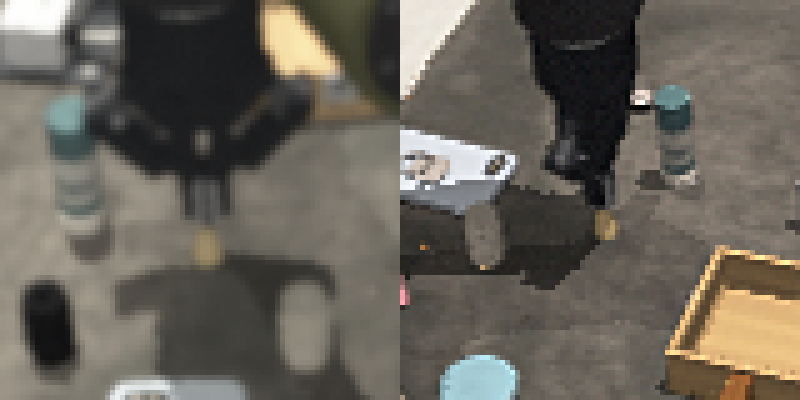

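Request:
step_arm(motion=[[0,0,0,0,0.5],[0,0,0,0,0.5],[0,0,0,0,0.5],[0,0,-0.008,0,0.5],[0,0,-0.008,0,0.5],[0,0,-0.005,0,0.5],[0,0,-0.003,0,0.5],[0,0,0,0,0.5]])

```text
time: 5.9
ee_pos: [0.5059, 0.38, -0.0236]
orientation: [179.9, -0.0, -58.5]
ft_force: [0.5, -0.1, -0.1]
opening: 0.499
grip_force: 0.0
```

Request:
step_arm(motion=[[0,0,-0.003,0,0.5],[0,0,-0.002,0,0.4],[0,0,0,0,0.1],[0,0,0,0,0.1],[0,0,0,0,0.1],[0,0,0,0,0.1]])

```text
time: 6.5
ee_pos: [0.5062, 0.3804, -0.0276]
orientation: [-180.0, 0.0, -58.5]
ft_force: [-0.6, -0.2, -1.4]
opening: 0.157
grip_force: 57.5
```

Request:
step_arm(motion=[[0,0,0.02,0,0.1],[0,0,0.03,0,0.1],[0,0,0.025,0,0.1],[0.002,-0.035,0,0,0.1],[0.003,-0.035,0,0,0.1],[0.003,-0.035,0,0,0.1],[0.002,-0.037,0,0,0.1],[0.002,-0.035,0,0,0.1],[0,0,0,0,0.1],[0,0,0,0,0.1]])

```text
time: 7.5
ee_pos: [0.5184, 0.2029, 0.0477]
orientation: [-180.0, 0.0, -58.6]
ft_force: [-0.1, 0.3, -0.5]
opening: 0.156
grip_force: 57.6
```

```bash
cat > e.py <<'E'
from h import *
s=state(); d=grab('wrist'); p=np.array(s['ee_pos']); print(p.round(4),s['grip_force'],s['opening'])
for c in ['wrist','side','scene']:
    if c!='wrist': d=grab(c)
    P=d['P']; t=P[np.isfinite(P).all(2)]; t=t[(t[:,2]>.03)&(t[:,2]<.043)]
    # inner/outer rim fit in assumed tray frame
    th=np.radians(31.5); o=np.array([.518,.203]); X=np.array([np.cos(th),np.sin(th)]); Y=np.array([-X[1],X[0]])
    a=(t[:,:2]-o)@X; b=(t[:,:2]-o)@Y
    k=(abs(a)<.066)&(abs(b)<.066); a,b=a[k],b[k]
    for nm,u,w in [('x',a,b),('y',b,a)]:
        for sg in (-1,1):
            j=(sg*u>.04)&(abs(w)<.045)
            if j.sum()>15:
                print(c,nm,sg,j.sum(),'med',np.median(u[j]).round(4),'slope',np.polyfit(w[j],u[j],1)[0].round(3))
E
python3 e.py
```

```text
[0.5184 0.2029 0.0477] 57.5864391833602 0.15636681385644802
wrist x -1 2413 med -0.0532 slope 0.002
wrist x 1 2007 med 0.0509 slope 0.001
wrist y -1 2441 med -0.0552 slope -0.001
wrist y 1 770 med 0.049 slope -0.001
side x -1 55 med -0.0545 slope -0.001
side x 1 37 med 0.0521 slope 0.001
side y -1 52 med -0.0511 slope 0.007
side y 1 108 med 0.0552 slope 0.009
scene x -1 85 med -0.0566 slope 0.006
scene x 1 42 med 0.0501 slope -0.01
scene y -1 42 med -0.0551 slope -0.007
scene y 1 48 med 0.051 slope -0.004
```

Request:
step_arm(motion=[[0,0,-0.03,0,0.1],[0,0,-0.025,0,0.1],[0,0,-0.009,0,0.1],[0,0,-0.004,0,0.1],[0,0,0,0,0.1],[0,0,0,0,0.3],[0,0,0,0,0.35],[0,0,0,0,0.35],[0,0,0.02,0,0.35],[0,0,0.035,0,0.35],[0,0,0.04,0,0.4],[-0.015,0.03,0.02,0,0.5]])

```text
time: 8.85
ee_pos: [0.5054, 0.2323, 0.099]
orientation: [-179.7, -0.0, -58.7]
ft_force: [0.3, 1.4, 1.2]
opening: 0.503
grip_force: 0.0
```

```bash
cat > f.py <<'E'
from h import *
s=state(); print(s['ee_pos'].round(4),s['time'])
th=np.radians(31.5); o=np.array([.518,.203]); X=np.array([np.cos(th),np.sin(th)]); Y=np.array([-X[1],X[0]])
for c in ['wrist','side','scene']:
    d=grab(c); P=d['P']; t=P[np.isfinite(P).all(2)]
    a=(t[:,:2]-o)@X; b=(t[:,:2]-o)@Y; z=t[:,2]
    k=(abs(a)<.045)&(abs(b)<.045)&(z>.012)&(z<.1); 
    lab=np.c_[a,b,z][k]
    from scipy.cluster.hierarchy import fcluster,linkage
    if 5<len(lab)<6000:
        L=fcluster(linkage(lab[:,:2],'single'),.008,'distance')
        for i in np.unique(L):
            q=lab[L==i]
            if len(q)>6: print(c,len(q),q.min(0).round(3),q.max(0).round(3))
E
python3 f.py
```

```text
[0.5054 0.2323 0.099 ] 8.85
wrist 349 [-0.006 -0.009  0.012] [0.009 0.005 0.027]
side 23 [-0.005 -0.001  0.013] [0.008 0.011 0.03 ]
scene 21 [-0.01  -0.009  0.013] [0.007 0.007 0.027]
```

Request:
step_arm(motion=[[-0.016,0.037,0,0,0.6],[-0.016,0.037,0,0,0.6],[-0.016,0.037,0,0,0.6],[-0.016,0.037,0,0,0.6],[-0.017,0.038,0,0,0.6],[0,0,-0.035,0,0.6],[0,0,-0.03,0,0.6],[0,0,-0.03,0,0.6],[0,0,0,0,0.6]])

```text
time: 9.9
ee_pos: [0.4199, 0.4157, -0.0069]
orientation: [179.4, -0.2, -58.5]
ft_force: [-0.4, 0.1, -0.9]
opening: 0.6
grip_force: 0.0
```

```bash
python3 - <<'E'
from h import *
s=state(); p=np.array(s['ee_pos']); R_=rot(s['orientation']); print(p.round(4))
for c in ['wrist','side','scene']:
    d=grab(c); P=d['P']; t=P[np.isfinite(P).all(2)]; t=t[(t[:,2]>.012)&(t[:,2]<.05)&(np.linalg.norm(t[:,:2]-p[:2],axis=1)<.04)]
    q=(t-p)@R_; q=q[abs(q[:,1])<.018]; print(c,len(q),q.min(0).round(4),q.max(0).round(4))
E
```

```text
[ 0.4199  0.4157 -0.0069]
wrist 4352 [-0.0124 -0.018  -0.053 ] [ 0.0144  0.0077 -0.0188]
side 134 [-0.0158 -0.018  -0.0545] [ 0.0102  0.0073 -0.0206]
scene 49 [-0.0061 -0.0164 -0.055 ] [ 0.0144  0.0084 -0.0189]
```

Request:
step_arm(motion=[[0.0045,0.003,-0.003,0,0.6],[0,0,-0.005,0,0.5],[0,0,0,0,0.2],[0,0,0,0,0.2],[0,0,0,0,0.2],[0,0,0,0,0.2],[0,0,0,0,0.2]])

```text
time: 10.75
ee_pos: [0.4266, 0.4224, -0.0086]
orientation: [180.0, 0.0, -58.5]
ft_force: [-0.8, 0.1, 0.2]
opening: 0.265
grip_force: 58.7
```

Request:
step_arm(motion=[[0,0,0.02,0,0.2],[0,0,0.03,0,0.2],[0,0,0.025,0,0.2],[0.015,-0.035,0,0,0.2],[0.015,-0.035,0,0,0.2],[0.015,-0.035,0,0,0.2],[0.015,-0.035,0,0,0.2],[0.015,-0.035,0,0,0.2],[0.016,-0.035,0,0,0.2],[0.016,-0.035,0,0,0.2],[0,0,0,0,0.2],[0,0,0,0,0.2],[0,0,0,0,0.2]])

```text
time: 12.05
ee_pos: [0.5334, 0.1779, 0.0662]
orientation: [180.0, 0.0, -58.5]
ft_force: [-1.3, 0.1, 0.1]
opening: 0.265
grip_force: 58.8
```

```bash
cat > g.py <<'E'
from h import *
s=state(); p=np.array(s['ee_pos']); print(p.round(4),s['orientation'].round(1))
th=np.radians(31.5); o=np.array([.518,.203]); X=np.array([np.cos(th),np.sin(th)]); Y=np.array([-X[1],X[0]])
for c in ['wrist','side','scene']:
    d=grab(c); P=d['P']; t=P[np.isfinite(P).all(2)]; a=(t[:,:2]-p[:2])@X; b=(t[:,:2]-p[:2])@Y
    k=(abs(a)<.016)&(abs(b)<.022)&(t[:,2]>.046)&(t[:,2]<.085+p[2]-.09)
    q=np.c_[a,b,t[:,2]][k]; print(c,len(q),q.min(0).round(4) if len(q) else 0,q.max(0).round(4) if len(q) else 0)
print('tcp in tray',((p[:2]-o)@X).round(4),((p[:2]-o)@Y).round(4))
E
python3 g.py
```

```text
[0.5334 0.1779 0.0662] [180.    0.  -58.5]
wrist 0 0 0
side 0 0 0
scene 0 0 0
tcp in tray 0.0 -0.0295
```

Request:
step_arm(motion=[[0,0,-0.03,0,0.2],[0,0,-0.025,0,0.2],[0,0,-0.009,0,0.2],[0,0,-0.004,0,0.2],[0,0,0,0,0.2],[0,0,0,0,0.35],[0,0,0,0,0.45],[0,0,0,0,0.45],[0,0,0.02,0,0.45],[0,0,0.04,0,0.45],[0,0,0.045,0,0.5],[0,0.03,0.02,0,0.6],[0.01,0.04,0.01,0,0.6],[0.01,0.04,0,0,0.6]])

```text
time: 13.6
ee_pos: [0.555, 0.2891, 0.1372]
orientation: [-179.7, 0.0, -58.5]
ft_force: [0.2, 0.1, 0.3]
opening: 0.596
grip_force: 0.0
```

```bash
python3 f.py
```

```text
[0.555  0.2891 0.1372] 13.6
wrist 293 [-0.004 -0.008  0.012] [0.009 0.008 0.028]
wrist 1428 [-0.012 -0.045  0.015] [ 0.014 -0.019  0.053]
side 100 [-0.012 -0.042  0.012] [ 0.012 -0.015  0.054]
side 24 [-0.005 -0.005  0.013] [0.008 0.009 0.028]
scene 80 [-0.018 -0.045  0.013] [ 0.007 -0.02   0.056]
scene 19 [-0.008 -0.01   0.013] [0.002 0.007 0.029]
```

Request:
step_arm(motion=[[0.01,0.033,0,0,0.6],[0.01,0.033,0,0,0.6],[0.011,0.033,0,0,0.6],[0,0,-0.03,0,0.6],[0,0,-0.03,0,0.6],[0,0,0,0,0.6],[0,0,0,0,0.6]])

```text
time: 14.45
ee_pos: [0.585, 0.3855, 0.0741]
orientation: [180.0, -0.1, -58.5]
ft_force: [-0.2, 0.5, 0.7]
opening: 0.598
grip_force: 0.0
```

```bash
python3 - <<'E'
from h import *
s=state(); p=np.array(s['ee_pos']); R_=rot(s['orientation']); print(p.round(4))
for c in ['wrist','side','scene']:
    d=grab(c); P=d['P']; t=P[np.isfinite(P).all(2)]; t=t[(t[:,2]>.012)&(t[:,2]<.092)&(np.linalg.norm(t[:,:2]-p[:2],axis=1)<.04)]
    q=(t-p)@R_; q=q[abs(q[:,1])<.022]; print(c,len(q),q.min(0).round(4),q.max(0).round(4))
E
```

```text
[0.585  0.3855 0.0741]
wrist 3599 [-0.0154 -0.0174 -0.0137] [0.0125 0.0107 0.062 ]
side 236 [-0.0185 -0.0151 -0.016 ] [0.0104 0.0128 0.0617]
scene 115 [-0.016  -0.0164 -0.0165] [0.0121 0.0189 0.0614]
```

Request:
step_arm(motion=[[0.001,0.003,-0.02,0,0.6],[0,0,-0.025,0,0.6],[0,0,-0.014,0,0.6],[0,0,0,0,0.5],[0,0,0,0,0.2],[0,0,0,0,0.2],[0,0,0,0,0.2],[0,0,0,0,0.2]])

```text
time: 15.4
ee_pos: [0.5864, 0.3899, 0.0162]
orientation: [-179.9, 0.0, -58.5]
ft_force: [-0.4, -0.3, 3.3]
opening: 0.306
grip_force: 59.1
```

Request:
step_arm(motion=[[0,0,0.015,0,0.2],[0,0,0.03,0,0.2],[0,0,0.03,0,0.2],[-0.015,-0.031,0,0,0.2],[-0.015,-0.031,0,0,0.2],[-0.015,-0.031,0,0,0.2],[-0.016,-0.031,0,0,0.2],[-0.016,-0.032,0,0,0.2],[0,0,0,0,0.2],[0,0,0,0,0.2],[0,0,0,0,0.2]])

```text
time: 16.5
ee_pos: [0.509, 0.2339, 0.09]
orientation: [-180.0, 0.0, -58.5]
ft_force: [1.2, -0.3, -0.7]
opening: 0.307
grip_force: 59.2
```

```bash
sed -i 's/t\[:,2\]<.085+p\[2\]-.09/t[:,2]<.11/;s/abs(b)<.022/abs(b)<.026/' g.py; python3 g.py
```

```text
[0.509  0.2339 0.09  ] [-180.     0.   -58.5]
wrist 1209 [-0.0135 -0.0154  0.0734] [ 0.0132 -0.0024  0.11  ]
side 85 [-0.0119  0.0019  0.0734] [0.0128 0.0156 0.1099]
scene 58 [-0.0147 -0.0152  0.0733] [0.0017 0.0111 0.1085]
tcp in tray 0.0085 0.0311
```

Request:
step_arm(motion=[[0,0,-0.03,0,0.2],[0,0,-0.025,0,0.2],[0,0,-0.008,0,0.2],[0,0,-0.003,0,0.2],[0,0,0,0,0.2],[0,0,0,0,0.3]])

```text
time: 17.25
ee_pos: [0.5095, 0.2339, 0.0248]
orientation: [-179.9, -0.0, -58.5]
ft_force: [-0.4, -1.0, -0.2]
opening: 0.308
grip_force: 59.1
```

Request:
step_arm(motion=[[0,0,0,0,0.4],[0,0,0,0,0.5],[0,0,0,0,0.5],[0,0,0.02,0,0.5],[0,0,0.045,0,0.5],[0,0,0.045,0,0.5]])

```text
time: 17.85
ee_pos: [0.5082, 0.2328, 0.1341]
orientation: [179.9, -0.0, -58.5]
ft_force: [-0.1, 1.5, 0.3]
opening: 0.499
grip_force: 0.0
```

```bash
python3 f.py
```

```text
[0.5082 0.2328 0.1341] 17.85
wrist 1051 [-0.013 -0.045  0.015] [ 0.013 -0.02   0.053]
wrist 2135 [-0.007  0.016  0.012] [0.021 0.044 0.093]
wrist 267 [-0.007 -0.009  0.012] [0.009 0.005 0.028]
side 158 [-0.007  0.016  0.029] [0.02  0.045 0.096]
side 15 [-0.011 -0.041  0.047] [ 0.011 -0.027  0.053]
scene 81 [-0.016 -0.044  0.012] [ 0.01  -0.019  0.053]
scene 20 [-0.007 -0.008  0.013] [0.005 0.007 0.027]
scene 150 [-0.01   0.016  0.012] [0.022 0.043 0.095]
```

Request:
step_arm(motion=[[-0.01,-0.01,0,-8,0.6],[-0.01,-0.01,0,-8,0.6],[-0.01,-0.01,0,-8,0.6],[-0.01,-0.01,0,-8,0.6],[-0.01,-0.01,0,-8,0.6],[-0.009,-0.013,0,-8,0.6],[0,-0.01,0,-8,0.6],[0,0,0,-8,0.6],[0,0,0,-8,0.6],[0,0,0,-8,0.6],[0,0,-0.02,-8,0.6],[0,0,-0.04,-2,0.6],[0,0,-0.03,0,0.6],[0,0,0,0,0.6],[0,0,0,0,0.6]])

```text
time: 19.5
ee_pos: [0.4498, 0.16, 0.0437]
orientation: [-179.9, -0.0, -148.5]
ft_force: [0.5, 0.1, 0.8]
opening: 0.598
grip_force: 0.0
```

```bash
python3 - <<'E'
from h import *
s=state(); p=np.array(s['ee_pos']); R_=rot(s['orientation']); print(p.round(4),s['orientation'].round(1),s['joints'].round(0))
for c in ['wrist','side','scene']:
    d=grab(c); P=d['P']; t=P[np.isfinite(P).all(2)]; t=t[(t[:,2]>.012)&(t[:,2]<.037)&(np.linalg.norm(t[:,:2]-p[:2],axis=1)<.035)]
    q=(t-p)@R_; q=q[abs(q[:,1])<.03]
    if len(q): print(c,len(q),np.percentile(q,[1,50,99],axis=0).round(4).tolist()); 
    for lo in (-.02,-.005,.01):
        w=q[(q[:,0]>lo)&(q[:,0]<lo+.015)]
        if len(w)>3: print('  ',lo,len(w),w[:,1].min().round(4),w[:,1].max().round(4))
E
```

```text
[0.4498 0.16   0.0437] [-179.9   -0.  -148.5] [  44.  -15.  -27.    0.  -77. -102.]
wrist 3341 [[-0.0244, -0.0247, 0.0068], [-0.0092, -0.0003, 0.0088], [0.0195, 0.0246, 0.0309]]
   -0.02 636 -0.0092 0.0087
   -0.005 679 -0.009 0.0085
   0.01 803 -0.0091 0.0089
side 104 [[-0.0295, -0.0089, 0.0069], [-0.0029, 0.0084, 0.0155], [0.0177, 0.0173, 0.0312]]
   -0.02 37 -0.0044 0.0129
   -0.005 31 -0.0044 0.0116
   0.01 24 -0.0084 0.0114
scene 107 [[-0.0288, -0.0257, 0.0069], [-0.0127, -0.0032, 0.0156], [0.021, 0.0251, 0.0311]]
   -0.02 15 -0.0232 0.0243
   -0.005 16 -0.009 0.0079
   0.01 31 -0.0098 0.009
```

Request:
step_arm(motion=[[0,0,-0.03,0,0.6],[0,0,-0.025,0,0.6],[0,0,-0.009,0,0.6],[0,0,-0.003,0,0.5],[0,0,0,0,0.4],[0,0,0,0,0.15],[0,0,0,0,0.1],[0,0,0,0,0.1],[0,0,0,0,0.1]])

```text
time: 20.55
ee_pos: [0.4506, 0.1609, -0.022]
orientation: [-180.0, 0.1, -148.5]
ft_force: [-1.6, -0.3, 5.7]
opening: 0.203
grip_force: 59.4
```

Request:
step_arm(motion=[[0.001,0.001,0.0005,-0.4,0.1],[0.002,0.002,0.0005,-0.8,0.1],[0.003,0.002,0,-1.2,0.1],[0.003,0.002,0,-1.2,0.1],[0.003,0.003,0,-1.2,0.1],[0.003,0.003,0,-1.2,0.1],[0.004,0.003,0,-1.2,0.1],[0.004,0.003,0,-1.2,0.1],[0.003,0.002,0,-1.2,0.1],[0.003,0.002,0,-1.2,0.1],[0.003,0.002,0,-1.2,0.1],[0.002,0.001,0,-0.9,0.1],[0.001,0.001,0,0,0.1],[0,0,0,0,0.1],[0,0,0,0,0.1]])

```text
time: 22.05
ee_pos: [0.4851, 0.1875, -0.0219]
orientation: [-180.0, 0.0, -161.4]
ft_force: [-3.8, -1.2, 6.0]
opening: 0.199
grip_force: 59.5
```

```bash
cat > k.py <<'E'
from h import *
from scipy.cluster.hierarchy import fcluster,linkage
s=state(); p=np.array(s['ee_pos']); print(p.round(4),s['orientation'].round(2),s['time'],s['ft_force'].round(1),s['grip_force'])
th=np.radians(18.6); X=np.array([np.cos(th),np.sin(th)]); Y=np.array([-X[1],X[0]])
print('tcp d,n',p[:2]@X,p[:2]@Y)
o=p[:2]+.08*X
for c in ['side','scene']:
    d=grab(c); P=d['P']; t=P[np.isfinite(P).all(2)]; a=(t[:,:2]-o)@X; b=(t[:,:2]-o)@Y; z=t[:,2]
    k=(abs(a)<.066)&(abs(b)<.066)&(z>.034)&(z<.043)
    for nm,u,w in [('x',a[k],b[k]),('y',b[k],a[k])]:
        for sg in (-1,1):
            j=(sg*u>.043)&(abs(w)<.043)
            if j.sum()>12: print(c,nm,sg,j.sum(),np.median(u[j]).round(4),'slope',np.polyfit(w[j],u[j],1)[0].round(3))
    k=(abs(a)<.043)&(abs(b)<.046)&(z>.014)&(z<.1); lab=np.c_[a,b,z][k]
    L=fcluster(linkage(lab[:,:2],'single'),.007,'distance')
    for i in np.unique(L):
        q=lab[L==i]
        if len(q)>6: print('  obj',c,len(q),q.min(0).round(3),q.max(0).round(3))
    # stop plate top / face
    A=t[:,:2]@X; B=t[:,:2]@Y; k=(abs(B-.023)<.045)&(A>.66)&(A<.71)&(z>.02)&(z<.047); 
    if k.sum()>10: print('  plate front d pctl',np.percentile(A[k],[2,10,25,50]).round(4),k.sum())
    if c=='side': cv2.imwrite('pics/'+('s%d.png'%int(s['time']*100)),cv2.resize(d['image'][190:290,150:310,::-1],(800,500),interpolation=3))
E
python3 k.py
```

```text
[ 0.4851  0.1875 -0.0219] [-1.7999e+02  3.0000e-02 -1.6144e+02] 22.05 [-3.8 -1.2  6. ] 59.46784973144531
tcp d,n 0.5195504483238997 0.02295004417221363
side x -1 35 -0.0552 slope -0.019
side x 1 39 0.0508 slope 0.0
side y -1 48 -0.0516 slope -0.008
side y 1 81 0.0544 slope -0.01
  obj side 164 [-0.008  0.018  0.023] [0.019 0.046 0.094]
  obj side 8 [-0.007 -0.001  0.016] [-0.003  0.008  0.026]
  obj side 77 [-0.015 -0.042  0.015] [ 0.009 -0.015  0.054]
  plate front d pctl [0.6774 0.678  0.6785 0.6798] 111
scene x 1 43 0.0496 slope 0.018
scene y -1 43 -0.0547 slope 0.002
  obj scene 67 [-0.016 -0.044  0.014] [ 0.008 -0.02   0.055]
  plate front d pctl [0.6743 0.676  0.6775 0.6795] 140
```

Request:
step_arm(motion=[[0.001,0,0,0,0.1],[0.002,0.001,0,0,0.1],[0.003,0.001,0,0,0.1],[0.003,0.001,0,0,0.1],[0.003,0.001,0,0,0.1],[0.003,0.001,0,0,0.1],[0.001,0.0005,0,0,0.1],[0,0,0,0,0.1],[0,0,0,0,0.1]])

```text
time: 23.05
ee_pos: [0.5011, 0.1929, -0.0219]
orientation: [-180.0, 0.0, -161.4]
ft_force: [-3.8, -2.0, 6.6]
opening: 0.196
grip_force: 59.5
```

Request:
step_arm(motion=[[0.001,0.0003,0,0,0.1],[0.001,0.0003,0,0,0.1],[0.001,0.0004,0,0,0.1],[0.001,0.0003,0,0,0.1],[0,0,0,0,0.1],[0,0,0,0,0.1],[0,0,0,0,0.1]])

```text
time: 23.75
ee_pos: [0.5049, 0.1942, -0.0219]
orientation: [-180.0, 0.0, -161.4]
ft_force: [-5.1, -2.0, 6.4]
opening: 0.2
grip_force: 59.6
```

Request:
step_arm(motion=[[0.001,0.0003,0,0,0.1],[0.001,0.0003,0,0,0.1],[0,0,0,0,0.1],[0,0,0,0,0.1],[0,0,0,0,0.1]])

```text
time: 24.25
ee_pos: [0.5069, 0.1948, -0.0219]
orientation: [-180.0, 0.0, -161.4]
ft_force: [-5.3, -1.7, 6.5]
opening: 0.198
grip_force: 59.7
```

Request:
step_arm(motion=[[0.001,0.0004,0,0,0.1],[0.001,0.0003,0,0,0.1],[0.001,0.0003,0,0,0.1],[0,0,0,0,0.1],[0,0,0,0,0.1],[0,0,0,0,0.1]])

```text
time: 24.85
ee_pos: [0.5094, 0.1957, -0.0219]
orientation: [-180.0, -0.0, -161.4]
ft_force: [-7.1, -1.9, 8.2]
opening: 0.203
grip_force: 59.8
```

```bash
python3 k.py; python3 -c "
from rig import state
import numpy as np
print(np.mean([state()['ft_force'] for _ in range(5)],0))"
```

```text
[ 0.5094  0.1957 -0.0219] [-1.7999e+02 -5.0000e-02 -1.6143e+02] 24.85 [-7.1 -1.9  8.2] 59.82163667678833
tcp d,n 0.5452474628005268 0.02295572997237963
side x -1 31 -0.0547 slope -0.033
side x 1 57 0.0523 slope 0.004
side y -1 39 -0.0509 slope -0.008
side y 1 81 0.0552 slope -0.016
  obj side 87 [-0.015 -0.041  0.014] [ 0.01  -0.015  0.054]
  obj side 9 [-0.006 -0.     0.016] [0.    0.01  0.029]
  obj side 160 [-0.007  0.018  0.023] [0.019 0.046 0.094]
  plate front d pctl [0.6732 0.6738 0.6747 0.6799] 144
scene x 1 55 0.0521 slope -0.014
scene y -1 38 -0.0546 slope 0.009
  obj scene 65 [-0.016 -0.045  0.016] [ 0.009 -0.018  0.055]
  plate front d pctl [0.6702 0.6722 0.6743 0.6767] 143
[-7.21794296 -1.54081387  7.52744311]
```

Request:
step_arm(motion=[[0.001,0.0003,0,0,0.1],[0.001,0.0004,0,0,0.1],[0.001,0.0003,0,0,0.1],[0.001,0.0003,0,0,0.1],[0,0,0,0,0.1],[0,0,0,0,0.1],[0,0,0,0,0.1],[0,0,0,0,0.1]])

```text
time: 25.75
ee_pos: [0.5126, 0.1966, -0.022]
orientation: [-180.0, -0.2, -161.4]
ft_force: [-11.5, -2.8, 10.3]
opening: 0.194
grip_force: 60.3
```

```bash
python3 k.py; python3 - <<'E'
from h import *
import glob
A=cv2.imread('pics/s2564.png') if glob.glob('pics/s2564.png') else cv2.imread(sorted(glob.glob('pics/s2[0-9]*.png'))[-1])
d=grab('side'); a=d['image'][220:275,175:255,::-1]
d2=grab('scene'); b=d2['image'][180:235,245:325,::-1]
cv2.imwrite('pics/fin.png',cv2.hconcat([cv2.resize(a,(400,275),interpolation=3),cv2.resize(b,(400,275),interpolation=3)]))
E
```

```text
[ 0.5126  0.1966 -0.022 ] [-1.7998e+02 -1.6000e-01 -1.6144e+02] 25.75 [-11.5  -2.8  10.3] 60.282045006752014
tcp d,n 0.5485019546587282 0.022892512735329783
side x -1 32 -0.0545 slope -0.027
side x 1 61 0.0526 slope 0.021
side y -1 47 -0.0503 slope 0.0
side y 1 81 0.0551 slope -0.015
  obj side 85 [-0.015 -0.042  0.016] [ 0.01  -0.016  0.054]
  obj side 14 [-0.007  0.     0.016] [0.001 0.01  0.03 ]
  obj side 157 [-0.007  0.021  0.024] [0.019 0.046 0.093]
  plate front d pctl [0.6769 0.6773 0.6782 0.6835] 139
scene x 1 55 0.0521 slope 0.005
scene y -1 41 -0.0544 slope -0.006
  obj scene 62 [-0.016 -0.045  0.018] [ 0.011 -0.019  0.053]
  plate front d pctl [0.673  0.6751 0.6767 0.6794] 139
```

View pics/fin.png

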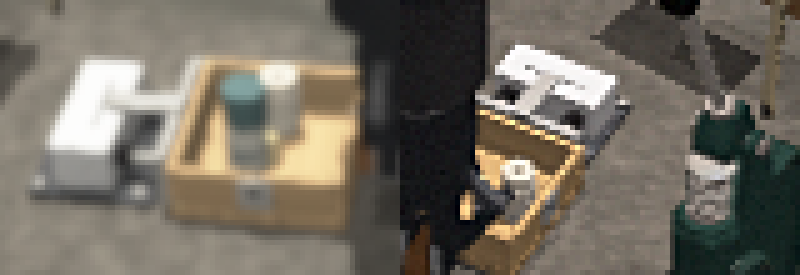

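Request:
step_arm(motion=[[0.001,0.0003,0,0,0.1],[0,0,0,0,0.1],[0,0,0,0,0.1],[0,0,0,0,0.1],[0,0,0,0,0.1],[0,0,0,0,0.1],[0,0,0,0,0.1],[0,0,0,0,0.1]])

```text
time: 26.75
ee_pos: [0.5133, 0.1969, -0.0219]
orientation: [-180.0, -0.2, -161.4]
ft_force: [-13.8, -3.5, 13.3]
opening: 0.201
grip_force: 60.4
```

```bash
python3 - <<'E'
from h import *
z=np.load('/tmp/side0.npz'); P0=z['P']
th=np.radians(18.6); X=np.array([np.cos(th),np.sin(th)]); Y=np.array([-X[1],X[0]])
d=grab('side'); P1=d['P']
# tongue + plate top: z 42-52mm near centreline / plate edge strip
for nm,P in (('before',P0),('now',P1)):
    t=P[np.isfinite(P).all(2)]; A=t[:,:2]@X; B=t[:,:2]@Y-.023; zz=t[:,2]
    k=(zz>.04)&(zz<.05)&(A>.66)&(A<.73)&(abs(B)>.015)&(abs(B)<.05); h,e=np.histogram(A[k],bins=np.arange(.664,.724,.004)); print(nm,h)
    # back of tongue
g0=cv2.cvtColor(z['img'],7).astype(float); g1=cv2.cvtColor(d['image'],7).astype(float)
# plate strip motion in the image: project pts on plate top (d,z=.045) for lateral offsets outside tray
M=d['M'];K=np.array(d['K'])
def proj(p):
    q=M[:3,:3].T@(p-M[:3,3]); x,y=q[:2]/q[2]; f=1+d['k1']*(x*x+y*y); return K[0,0]*x*f+K[0,2],K[1,1]*y*f+K[1,2]
from scipy.ndimage import map_coordinates
ds=np.arange(.665,.73,.002)
for lat in (.02,.03,0.,):
    for g in (g0,g1):
        uv=np.array([proj(np.r_[X*a+Y*(.023+lat),.045]) for a in ds]); print(lat,map_coordinates(g,[uv[:,1],uv[:,0]],order=1).astype(int).tolist())
s=state(); print(s['ft_force'],s['ee_pos'],s['joint_vel'].round(2))
E
```

```text
before [ 0  0  0 15 16 10  0  0  0  0  0  0  0  0]
now [ 0  0  0  3  7 21 15  3  0  0  0  0  0  3]
0.02 [82, 85, 88, 93, 104, 131, 164, 200, 212, 211, 187, 152, 116, 95, 79, 70, 65, 62, 62, 66, 72, 84, 95, 104, 113, 122, 153, 188, 228, 245, 253, 253, 253]
0.02 [110, 93, 87, 100, 121, 155, 178, 193, 186, 185, 196, 203, 203, 176, 141, 99, 76, 60, 59, 62, 68, 79, 90, 99, 107, 116, 145, 179, 220, 240, 250, 251, 251]
0.03 [80, 85, 88, 94, 107, 138, 173, 204, 217, 215, 186, 154, 122, 105, 95, 93, 91, 89, 86, 82, 82, 87, 96, 104, 113, 125, 155, 193, 226, 246, 252, 253, 253]
0.03 [113, 92, 92, 101, 125, 154, 182, 189, 191, 189, 203, 212, 204, 179, 145, 116, 96, 86, 81, 78, 78, 83, 91, 98, 107, 118, 147, 183, 219, 242, 249, 252, 252]
0.0 [96, 91, 90, 91, 99, 119, 150, 183, 211, 223, 227, 227, 225, 224, 224, 223, 222, 222, 223, 225, 227, 229, 230, 231, 232, 231, 230, 228, 227, 227, 230, 234, 241]
0.0 [123, 99, 96, 102, 131, 160, 190, 193, 192, 186, 194, 211, 216, 219, 218, 216, 214, 214, 214, 217, 219, 221, 222, 224, 225, 224, 223, 221, 219, 219, 218, 217, 215]
[-13.90195173  -2.69042456  12.4182112 ] [ 0.51331328  0.1968853  -0.02193472] [-0.02 -0.09  0.04  0.01 -0.04 -0.1 ]
```

Request:
step_arm(motion=[[0,0,0.0005,0,0.1],[0,0,0,0,0.1],[0,0,0,0,0.1],[0,0,0,0,0.1],[0,0,0,0,0.1]])

```text
time: 27.3
ee_pos: [0.5133, 0.1969, -0.0219]
orientation: [-180.0, -0.2, -161.4]
ft_force: [-11.1, -2.8, 9.0]
opening: 0.2
grip_force: 60.0
```

Request:
step_arm(motion=[[0,0,0.0005,0,0.1],[0,0,0,0,0.1],[0,0,0,0,0.1],[0,0,0,0,0.1],[0,0,0,0,0.1]])

```text
time: 27.8
ee_pos: [0.5133, 0.1969, -0.0219]
orientation: [-180.0, -0.2, -161.4]
ft_force: [-9.9, -1.9, 7.2]
opening: 0.2
grip_force: 59.5
```

Request:
step_arm(motion=[[0,0,0.0005,0,0.1],[0,0,0,0,0.1],[0,0,0,0,0.1],[0.0005,0.0002,0,0,0.1],[0,0,0,0,0.1],[0,0,0,0,0.1],[0,0,0,0,0.1],[0,0,0,0,0.1],[0,0,0,0,0.1],[0,0,0,0,0.1]])

```text
time: 28.8
ee_pos: [0.5134, 0.197, -0.0219]
orientation: [180.0, -0.2, -161.5]
ft_force: [-10.6, -2.1, 4.9]
opening: 0.2
grip_force: 59.4
```

```bash
python3 k.py | grep -v slope; python3 - <<'E'
from h import *
th=np.radians(18.6); X=np.array([np.cos(th),np.sin(th)]); Y=np.array([-X[1],X[0]])
for c in ('side','scene'):
    z=np.load(f'/tmp/{c}0.npz'); d=grab(c); p=np.array(state()['ee_pos'])
    # tray floor & rim flatness along tray x
    t=d['P'][np.isfinite(d['P']).all(2)]; o=p[:2]+.08*X; a=(t[:,:2]-o)@X; b=(t[:,:2]-o)@Y
    k=(abs(a)<.045)&(abs(b)<.045)&(t[:,2]<.011)&(t[:,2]>0)
    print(c,k.sum(),'floor z slope',np.polyfit(a[k],t[k,2],1).round(4))
    r=(abs(abs(b)-.053)<.003)&(abs(a)<.05)&(abs(t[:,2]-.04)<.006); print('rim slope',r.sum(),np.polyfit(a[r],t[r,2],1).round(4))
# plate trailing edge sub-pixel
z=np.load('/tmp/side0.npz'); d=grab('side'); M=d['M'];K=np.array(d['K'])
def proj(p):
    q=M[:3,:3].T@(p-M[:3,3]); x,y=q[:2]/q[2]; f=1+d['k1']*(x*x+y*y); return K[1,1]*y*f+K[1,2],K[0,0]*x*f+K[0,2]
from scipy.ndimage import map_coordinates
ds=np.arange(.684,.701,.0005)
for lat in (.02,.025,.03,.035):
    e=[]
    for g in (z['img'],d['image']):
        uv=np.array([proj(np.r_[X*a+Y*(.023+lat),.045]) for a in ds]).T
        v=map_coordinates(g.mean(2),uv,order=1); m=np.where(v<150)[0]; e.append(ds[m[0]] if len(m) else None)
    print(lat,e)
E
```

```text
[ 0.5134  0.197  -0.0219] [ 180.     -0.25 -161.46] 28.8 [-10.6  -2.1   4.9] 59.366562366485596
tcp d,n 0.5494207606371005 0.02300575700936082
  obj side 83 [-0.015 -0.043  0.015] [ 0.008 -0.015  0.054]
  obj side 161 [-0.008  0.02   0.028] [0.02  0.046 0.094]
  obj side 12 [-0.007 -0.003  0.016] [0.    0.011 0.027]
  plate front d pctl [0.6777 0.6783 0.679  0.6838] 135
  obj scene 61 [-0.018 -0.045  0.014] [ 0.009 -0.019  0.054]
  plate front d pctl [0.6751 0.677  0.6787 0.6811] 137
side 186 floor z slope [-0.0067  0.0056]
rim slope 80 [0.0027 0.0386]
scene 59 floor z slope [-0.0115  0.0065]
rim slope 33 [-0.0067  0.0387]
0.02 [np.float64(0.6874999999999997), np.float64(0.6929999999999991)]
0.025 [np.float64(0.6874999999999997), np.float64(0.6929999999999991)]
0.03 [np.float64(0.6874999999999997), np.float64(0.6929999999999991)]
0.035 [np.float64(0.6874999999999997), np.float64(0.693499999999999)]
```

Request:
step_arm(motion=[[0.0008,0.0003,0,0,0.1],[0.0008,0.0003,0,0,0.1],[0,0,0,0,0.1],[0,0,0,0,0.1],[0,0,0,0,0.1],[0,0,0,0,0.1],[0,0,0,0,0.1],[0,0,0,0,0.1],[0,0,0,0,0.1],[0,0,0,0,0.1]])

```text
time: 30.05
ee_pos: [0.5147, 0.1975, -0.0219]
orientation: [-180.0, -0.3, -161.5]
ft_force: [-11.0, -1.4, 6.2]
opening: 0.198
grip_force: 59.5
```

```bash
python3 -c "
from rig import ticket
print(ticket.finish_job())"
```

```text
the job is handed in; nothing more can be done
None
```

The job is handed in: the spool, glue stick and thimble stand upright and released in the tray, and the arm holds the tray square and centred on the stop by its pull. The plate is about 7–8 mm back by my estimate (last camera check 5.5–6 mm, then a 1.5 mm further push), and the judge's result was not shown.

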